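Seat a cutting wheel on the runout gauge and hold it down

TASK

On the green runout gauge, swing the steel hasp up off its brass catch and right back over, past upright, so the seat is clear. Then take the wheel with the blue knob, slide it about on the gauge until its bore drops over the centring pin hidden under it, and press it fully down to its stop against the spring seat. Finish with the fingers still on the wheel holding it flat and fully down; leave the other two wheels, the glass tumbler and the bottle where they are.

Things in the scene. Friction and masses are not known exactly. Their poses are not given: they have to be found in the camera images.
- gauge: Fixed green block 120 (x) x 160 (y) x 30 mm high; origin: centre of its underside, z up. Brass catch post on its -y edge (y -70, top 52 mm up), steel hinge lugs on its +y edge (y +74, top 59 mm up); a circle of 65 mm radius about the centre is free between them. Dial indicator on its +x side (40 mm disc, top 70 mm up, x 80 to 120; thin stem in to x 62).
- gauge_centre (a point): Centre of the block's top face, 30 mm above its underside. Round it the seat, an aluminium disc of 56 mm, top 10 mm above this point when up, with a brass pin in its middle: 9 mm high, 12 mm diameter, tapering to 7 mm in its top 4 mm. Seat and pin are set up to 4 mm off this point along x and along y, differently each time: find the pin by feel or by sight.
- seat (a joint): How far the spring seat with its pin is pressed down, m: 0 up, 0.008 at its stop. It goes straight down against a spring: about 4 N starts it, 12 N brings it to the stop.
- hasp (a joint): Hasp angle, rad: 0 lying level across the seat over the catch, 1.57 upright, 2.2 at its back stop beyond the gauge's +y edge. Stiff hinge: it stays where it is left (about 0.12 N m).
- hasp_hinge (a point): A point on the hasp's hinge axis: the axis runs along the gauge's x axis, 74 mm to +y of the gauge's centre and 55 mm above its underside.
- hasp_ball (a point): Centre of the red ball (20 mm diameter) at the hasp's free end, 184 mm from the hinge axis. Steel hasp 5 mm thick, 14 mm wide, 24 mm at the slotted loop round the catch, which ends 27 mm short of the ball's centre; an 8 mm neck leads to the ball. Pinched along the gauge's x axis, the ball turns between the pads as the hasp swings.
- wheel_blue: The wheel to seat: aluminium disc, 84 mm diameter, 12 mm thick, round blue knob (26 mm diameter, 36 mm high) on its middle; 0.25 to 0.5 kg, loose. Origin: centre of its underside, z up. Bore from below: 15 mm diameter, 12 mm deep. Origin above the gauge's underside: 49 mm on the pin's tip, 40 mm dropped on, 32 mm pressed to the stop. Any turn about z will do.
- wheel_orange: Bystander: the same wheel shape with an orange knob, loose, origin as for the blue one.
- wheel_black: Bystander: the same wheel shape with a black knob, loose, origin as for the blue one.
- tumbler: Bystander: blue glass tumbler, 76 mm across, 90 mm high, loose, origin at the centre of its underside.
- bottle: Bystander: red bottle, 60 mm across, 150 mm high, loose, origin at the centre of its underside.
- mat: Thin brown fixed mat, 300 x 360 x 3 mm, on which the three wheels lie; origin at the centre of its underside.

How it is judged (in metres and radians):
On the way, in this order (a step that is already met when the one before it is completed fails the run):
1. the hasp is off its catch and swung back past upright (value of joint hasp above 1.6 rad), for 0.2 s.
2. the blue-knobbed wheel has dropped over the pin and lies flat (horizontal distance between wheel_blue and gauge_centre below 0.01 m and z of wheel_blue in the frame of gauge below 0.038 m and angle between wheel_blue's own z axis and vertical below 0.08 rad), for 0.05 s.
At the end, for the whole second after the job is handed in: Hasp back past upright (over 1.58 rad); blue-knobbed wheel on the pin (within 10 mm of the gauge's centre), flat to 0.06 rad, still, held by the fingers (over 3 N), seat pressed over 6.2 of its 8 mm, wheel's underside under 34.5 mm above the gauge's underside (value of joint hasp above 1.58 rad and horizontal distance between wheel_blue and gauge_centre below 0.01 m and z of wheel_blue in the frame of gauge below 0.0345 m and value of joint seat above 0.0062 m and angle between wheel_blue's own z axis and vertical below 0.06 rad and linear speed of wheel_blue below 0.02 m/s and contact force between the fingers and wheel_blue above 3 N); the arm keeps its last pose, push and grip.
It fails at once if another wheel was shifted (distance of any of wheel_orange, wheel_black from where it was at the start of the episode above 0.03 m).
It fails at once if the tumbler or the bottle was shifted or knocked over (distance of any of tumbler, bottle from where it was at the start of the episode above 0.03 m or angle between any of tumbler, bottle's own z axis and vertical above 0.4 rad).
It also fails if it takes over 61 s, if anything falls off the work surface, if the arm or the gripper's body presses on something with over 40 N, if the wrist force passes 120 N, or if a joint passes its speed limit or range.

ROBOT

A 6-joint arm with a two-finger parallel gripper is mounted at the origin on the work surface. World frame = base frame: x ahead of the robot, y to its left, z up, the work surface at z = 0. Lengths are in mm, angles in rad, forces in N, time in s.
With the tool pointing down it reaches from about 275 to 825 mm from the base axis. Payload 4.9 kg.
Tool frame: the origin (TCP) lies at the very end of the fingers, on their centre line; the grasp point (between the pads) lies 19 mm behind it; z points along the fingers, y is the line along which they close (so a half turn about z gives the same grasp; the last joint's range is limited). The gripper opens to 85 mm and grips with 20 to 120 N. Pads are 22 mm wide; open, the fingers measure 114 mm over their backs; the gripper's body (76 mm by 85 mm) begins 54 mm behind the grasp point. The pads swing forward as they close: fully open they stand 13 mm farther back than shut.
Start: joints at [1.108, 0.326, -0.193, 1.052, 0, 1.437], TCP at [177.594, 520.556, 231.281] pointing down, gripper open.
Joint ranges: [-2.65, 2.65], [-0.97, 1.79], [-1.3, 1.35], [-1.93, 2.1], [-1.47, 1.37], [-3.14, 3.14]. Speed limits (rad/s): [2.57, 2.57, 3.14, 3.14, 3.14, 3.14].

INTERFACE

Orientations are given as [roll, pitch, yaw] about the fixed x, y, z axes, in that order (R = Rz(yaw) Ry(pitch) Rx(roll)).
In Python, from bench import bot, solve_ik, imaging gives the robot as it stands. Calls block until the motion is done:
- bot.move_ptp(position, orientation): joint-space move of the TCP to a pose.
- bot.movel(position, rot=None, max_speed=150, threshold=None): straight line of the TCP; rot=None keeps the orientation; max_speed is the mean speed in mm/s. With threshold (N) it stops when the force on the tool has changed by that much, and returns True; else False.
- bot.move_j(angles): joint-space move.
- bot.grip(opening, effort=None): opening from 0.0 (shut) to 1.0 (fully open); effort is the grip in N (None keeps the last); returns when the fingers have stopped.
- bot.dwell(seconds).
- solve_ik(position, orientation): joint angles nearest the present ones, or None.
- bot.get_state(): the state.
- imaging.capture(name): name is "side" or "top" or "wrist"; returns the picture (480x640x3 uint8, blue, green, red); there is no depth.
- imaging.camera_model(name): a dict with "K" (3x3 intrinsics, pixels), "k1" (the pictures are not rectified: a ray, as slopes to the right and down, at radius r is drawn at 1 + k1 r^2 times it, then the intrinsics apply), "position" and "rotation" of the camera in the world. Camera axes: x right, y up, looking along -z (the intrinsics and any distortion apply to the point x, -y, -z); pixel columns grow to the right and rows downward; lengths in mm; the calibration is good to about 2 mm. A picture is of the moment at which its call begins: read the wrist's pose just before it. camera_model takes no time and is no camera call; for the wrist camera it gives the pose at the moment of the call.
A pose or a line that the arm cannot do raises bot.IKError and nothing moves.
- bot.sign_off(): hands the job in; it is judged then, once.
The state is a dict: "t": time; "qpos": joint angles; "joint_velocities": joint speeds; "effort": joint torques, N m; "tcp_pos": TCP position; "orientation": TCP orientation; "contact_force": force on the tool from outside, world axes, zero at the start; "wrist_torque": the same for the moment, N m; "opening": opening from 0.0 (shut) to 1.0 (fully open); "gripper_force": force on a finger pad.
Only numpy, scipy, OpenCV 4.12 (cv2) and the standard library are available. Lean on these libraries where they do the work, as an engineer would, in place of code of your own. Each camera call takes 0.05 s, during which the arm holds its last target. There are 200 camera calls.

## Working session

There is one attempt and no reset: what is moved stays moved. The work goes in short steps, each a Python script; the robot and the scene stay as the last script left them, time stands still between calls to the robot, and variables do not carry over. Pictures are saved under pics/ and viewed, at most 10 in all, crops included, and the job is handed in when it is done.

```bash
mkdir -p pics; python3 - <<'E'
from bench import bot, imaging
import cv2
for n in("top","side"):
    cv2.imwrite(f"pics/{n}0.png",imaging.capture(n)); m=imaging.camera_model(n); print(n,m)
s=bot.get_state();print(s)
E
```

```text
top {'K': array([[511.70471811,   0.        , 317.71345101],
       [  0.        , 511.70471811, 239.55496633],
       [  0.        ,   0.        ,   1.        ]]), 'k1': -0.04673507419954914, 'position': array([ 455.74380861,   23.48247331, 1017.58245989]), 'rotation': array([ 0.15578885, -0.01076812, -1.55519716])}
side {'K': array([[518.6293855 ,   0.        , 317.9577729 ],
       [  0.        , 518.6293855 , 242.46521746],
       [  0.        ,   0.        ,   1.        ]]), 'k1': 0.0203986259068151, 'position': array([253.25364746, 431.1485641 , 682.97138382]), 'rotation': array([ 0.74547082, -0.01272613, -2.42298612])}
{'t': 0.1, 'qpos': array([ 1.10781695e+00,  3.26858652e-01, -1.93465482e-01,  1.05201046e+00,
       -1.16217330e-05,  1.43661333e+00]), 'joint_velocities': array([ 0.00091153, -0.00302484,  0.0031636 , -0.00067365,  0.00020791,
       -0.00179008]), 'effort': array([ 2.35633175e-03, -4.44237363e+01,  2.63039464e+01,  7.81376468e-03,
        7.19204877e-06,  1.93336342e-05]), 'tcp_pos': array([177.34899128, 520.078315  , 230.59317912]), 'orientation': array([-3.14006666e+00, -1.94273478e-04,  2.81279613e+00]), 'contact_force': array([ 0.08816743, -1.02194309, -0.21345177]), 'wrist_torque': array([-0.06614787,  0.00345211, -0.0105062 ]), 'gripper_force': 0.0, 'opening': 0.9978307752752319}
```

View pics/top0.png

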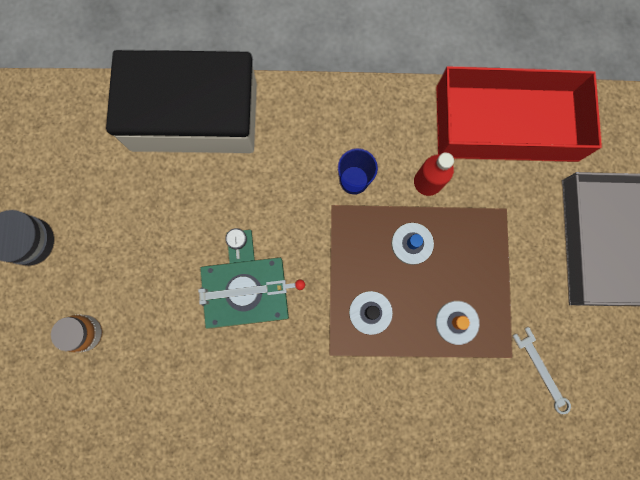

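View pics/side0.png

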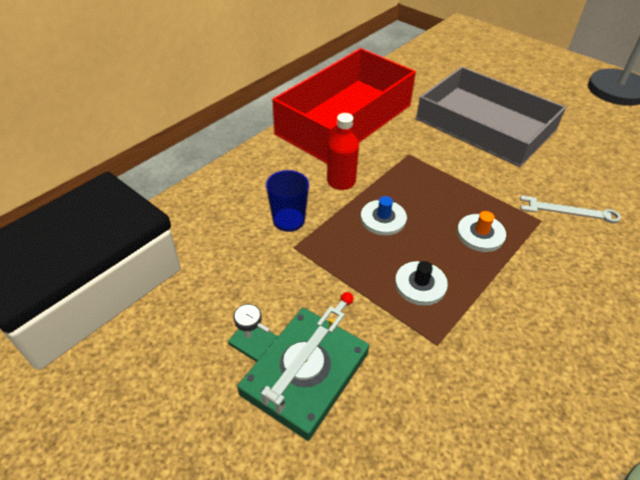

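The top view shows the gauge at px (243,291), hasp ball at (300,285) and blue wheel at (413,243). The side view shows the ball at (347,298). The hasp points toward −y, and the area round it is clear.

```bash
cat > h.py <<'E'
import numpy as np, cv2
from scipy.spatial.transform import Rotation as Ro
from scipy.optimize import least_squares
from bench import bot, imaging, solve_ik
def proj(m,P):
    R=Ro.from_euler('xyz',m['rotation']).as_matrix()
    c=(np.atleast_2d(P)-m['position'])@R
    s=np.c_[c[:,0]/-c[:,2], -c[:,1]/-c[:,2]]
    s=s*(1+m['k1']*(s**2).sum(1,keepdims=True))
    return s@np.diag(m['K'])[:2].reshape(1,2).repeat(2,0)*0+s*np.diag(m['K'])[:2]+m['K'][:2,2]
def backproj(m,px,z):
    f=lambda q: (proj(m,[q[0],q[1],z])[0]-px)
    return least_squares(f,m['position'][:2]+[50.,0]).x
def gw(g,p):  # gauge frame -> world
    p=np.atleast_2d(p).astype(float); c,s=np.cos(g[2]),np.sin(g[2])
    return np.c_[g[0]+c*p[:,0]-s*p[:,1], g[1]+s*p[:,0]+c*p[:,1], p[:,2]]
def blob(im,lo,hi,roi=None):
    h=cv2.inRange(cv2.cvtColor(im,cv2.COLOR_BGR2HSV),lo,hi)
    if roi: 
        k=np.zeros_like(h); x0,y0,x1,y1=roi; k[y0:y1,x0:x1]=255; h&=k
    n,l,st,ce=cv2.connectedComponentsWithStats(h)
    i=1+st[1:,4].argmax(); return ce[i],st[i]
E
python3 - <<'E'
from h import *
T=imaging.camera_model('top');S=imaging.camera_model('side')
t=cv2.imread('pics/top0.png');s=cv2.imread('pics/side0.png')
bt=blob(t,(0,150,80),(8,255,255),(285,270,320,300));bs=blob(s,(0,150,80),(8,255,255),(330,285,365,310));print(bt,bs)
def ref(im,p):
    return cv2.cornerSubPix(im[:,:,1].copy(),np.float32(p).reshape(-1,1,2),(5,5),(-1,-1),(3,30,.01)).reshape(-1,2)
# top corners (+x+y),(+x-y),(-x-y),(-x+y)
C=np.array([[60,80,30],[60,-80,30],[-60,-80,30],[-60,80,30]])
ct0=[(200,267),(283,258),(288,319),(206,327)];cs0=[(240,382),(302,310),(368,348),(308,432)]
ct=ref(t,ct0);cs=ref(s,cs0);print(ct,cs)
B=[[0,-110,55]]
def res(g,a=1,b=1):
    r=[]
    if a:r+=[proj(T,gw(g,C))-ct,proj(T,gw(g,B))-bt[0]]
    if b:r+=[proj(S,gw(g,C))-cs,proj(S,gw(g,B))-bs[0]]
    return np.vstack(r).ravel()
for a,b in((1,1),(1,0),(0,1)):
    o=least_squares(res,[400,150,.1],args=(a,b),loss='soft_l1',x_scale=[10,10,.1]);print(o.x,o.fun.round(1))
# blue knob: match silhouette of knob column centre -> z mid; disc: white blob
for im,m,roi in((t,T,(385,215,440,270)),(s,S,(355,190,412,240))):
    k=blob(im,(100,120,60),(130,255,255),roi)
    d=blob(im,(0,0,120),(180,60,255),roi);x,y,w,h,_=d[1]
    print(k,d[1],'knob@z35',backproj(m,k[0],36),'disc@z15',backproj(m,np.array([x+w/2-.5,y+h/2-.5]),13))
E
```

```text
(array([299.85185185, 284.37037037]), array([295, 280,  10,  10,  81], dtype=int32)) (array([346.97345133, 297.43362832]), array([341, 292,  12,  13, 113], dtype=int32))
[[197.67854 267.59286]
 [281.1655  256.31912]
 [289.33652 318.63177]
 [202.20409 327.77383]] [[240.      382.     ]
 [302.      310.     ]
 [370.4756  343.60092]
 [308.      432.     ]]
[5.05979809e+02 1.57009410e+02 1.32612701e-01] [ 1.5 -1.4  0.   0.4 -1.4  0.1  2.2  0.7 -0.2  0.4 -4.4  1.7  0.5 -5.6
 -0.2 -1.5  0.3  0.  -0.2  1.9]
[5.05889836e+02 1.57448125e+02 1.39567522e-01] [ 1.  -1.1 -0.4  0.2 -1.5 -0.2  2.2  1.  -0.4  0. ]
[5.05950553e+02 1.56696378e+02 1.27945928e-01] [-4.3  1.3  1.  -5.7  0.  -1.3  0.1 -0.1  0.2  1.9]
(array([414.6010929 , 241.21311475]), array([407, 234,  16,  15, 183], dtype=int32)) [ 392  223   42   41 1015] knob@z35 [ 610.06182766 -173.47139986] disc@z15 [ 610.00175067 -173.8278561 ]
(array([384.53597122, 207.20143885]), array([377, 196,  16,  23, 278], dtype=int32)) [361 200  46  35 905] knob@z35 [ 607.60242598 -170.08798342] disc@z15 [ 606.04271189 -168.89591584]
```

```bash
cat >> h.py <<'E'
G=[506,157,.135]
def arc(a): return gw(G,[0,74-184*np.cos(a),55+184*np.sin(a)-19])[0]
def st(l=''):
    s=bot.get_state();print(l,round(s['t'],2),s['tcp_pos'].round(1),'F',s['contact_force'].round(1),'g',round(s['gripper_force'],1),round(s['opening'],3));return s
E
python3 - <<'E'
from h import *
best=None
for yaw in(G[2]+np.pi/2,G[2]-np.pi/2):
    qs=[solve_ik(p,[np.pi,0,yaw]) for p in(arc(0),arc(1),arc(2),[G[0],G[1],60],[609,-172,60])]
    print(yaw,[None if q is None else q.round(2) for q in qs])
    if all(q is not None for q in qs) and (best is None or max(abs(q[5]) for q in qs)<best[0]): best=(max(abs(q[5]) for q in qs),yaw)
yaw=best[1];print('yaw',yaw)
o=[np.pi,0,yaw]
bot.move_ptp(arc(0)+[0,0,70],o); bot.grip(.6)
bot.movel(arc(0),max_speed=120);st('at ball')
cv2.imwrite('pics/w1.png',imaging.capture('wrist'))
bot.grip(0,30);st('pinched')
E
```

```text
1.7057963267948966 [array([-0.05,  0.5 , -0.51,  0.57,  0.  ,  1.39]), array([ 0.11,  0.31, -0.32,  0.94,  0.  ,  1.55]), array([ 0.43,  0.39, -0.17,  1.01,  0.  ,  1.87]), array([ 0.16,  0.47, -0.47,  0.63,  0.  ,  1.6 ]), array([-0.39,  0.63, -0.17,  0.77,  0.  ,  1.04])]
-1.4357963267948965 [array([-0.05,  0.5 , -0.51,  0.57,  0.  , -1.76]), array([ 0.11,  0.31, -0.32,  0.94,  0.  , -1.59]), array([ 0.43,  0.39, -0.17,  1.01,  0.  , -1.27]), array([ 0.16,  0.47, -0.47,  0.63,  0.  , -1.54]), array([-0.39,  0.63, -0.17,  0.77,  0.  , -2.1 ])]
yaw 1.7057963267948966
at ball 3.41 [521.2  48.   36.3] F [-0.4  0.7  0.9] g 0.0 0.603
pinched 3.86 [519.4  47.7  35.8] F [-3.  -1.9  0.7] g 29.2 0.209
```

View pics/w1.png

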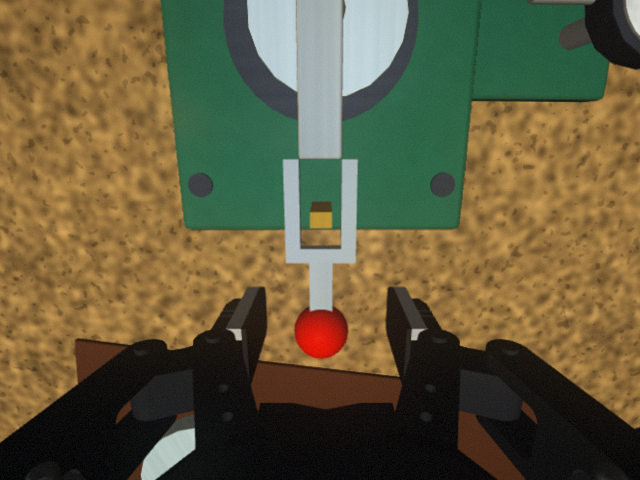

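The ball at (320,332) sits centred between the pads, and the pinch is confirmed. Next I swing the hasp.

```bash
python3 - <<'E'
from h import *
for a in np.linspace(.2,2.0,10):
    bot.movel(arc(a),max_speed=110); st(round(a,2))
bot.grip(.7)
p=arc(2.0)
bot.movel(p+[0,0,45],max_speed=150)
# look at seat from above: camera sits ahead of tool in +y gauge; TCP placed to the -y side
bot.move_ptp(gw(G,[0,-75,180])[0],[np.pi,0,G[2]+np.pi/2]); bot.dwell(.2);st('look')
m=imaging.camera_model('wrist');cv2.imwrite('pics/w2.png',imaging.capture('wrist'))
import pickle;pickle.dump(m,open('w2.pkl','wb'));print(m)
E
```

```text
0.2 4.34 [518.8  52.1  72.8] F [-5.6 -0.4 -0.2] g 29.4 0.207
0.4 4.83 [517.2  63.5 108. ] F [-5.6  1.1 -1. ] g 29.4 0.208
0.6 5.31 [514.8  81.2 140.3] F [-5.4  1.1 -2.6] g 29.5 0.208
0.8 5.79 [511.6 104.7 168.5] F [-6.8  1.4 -3. ] g 29.6 0.207
1.0 6.28 [507.7 133.3 191.3] F [-6.4 -0.  -3.2] g 29.7 0.21
1.2 6.76 [503.3 165.7 208. ] F [-6.1  0.2 -2.3] g 29.8 0.208
1.4 7.24 [498.5 200.5 217.7] F [-6.  -0.3 -4. ] g 29.7 0.209
1.6 7.72 [493.6 236.7 220.3] F [-6.4 -0.8 -2.1] g 29.7 0.21
1.8 8.21 [488.6 272.8 215.7] F [-6.8 -1.  -1.8] g 29.9 0.204
2.0 8.69 [483.9 307.5 204. ] F [-6.8 -1.2 -0.4] g 30.2 0.207
look 10.75 [516.4  84.  180.4] F [-0.2 -0.6 -0.8] g 0.0 0.7
{'K': array([[359.30484785,   0.        , 325.98236068],
       [  0.        , 359.30484785, 238.95719065],
       [  0.        ,   0.        ,   1.        ]]), 'k1': -0.019403485286443523, 'position': array([505.45157471, 153.27607176, 322.93787109]), 'rotation': array([-0.27964349, -0.00140796,  0.13762897])}
```

View pics/w2.png

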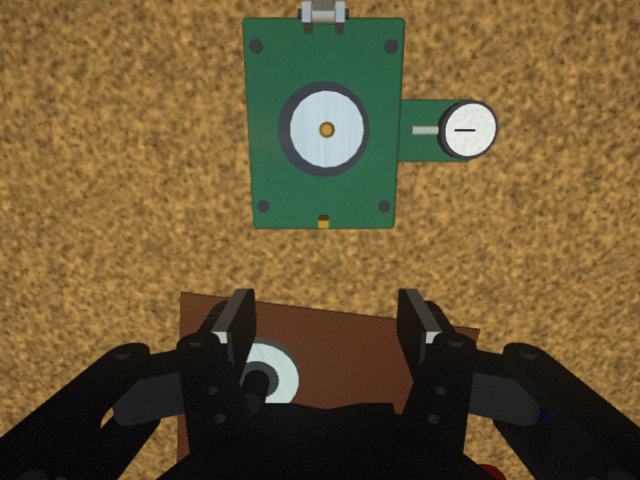

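The seat is clear. The pin shows at (326,130) and the gauge corners at (243,20), (405,19), (394,228) and (254,228). Now I look at the blue wheel with the same camera.

```bash
python3 - <<'E'
from h import *
import pickle
m=pickle.load(open('w2.pkl','rb'));im=cv2.imread('pics/w2.png')
C=np.array([[-60,80,30],[60,80,30],[60,-80,30],[-60,-80,30]])
c=cv2.cornerSubPix(im[:,:,2].copy(),np.float32([(243,20),(405,19),(394,228),(254,228)]).reshape(-1,1,2),(4,4),(-1,-1),(3,30,.01)).reshape(-1,2)
o=least_squares(lambda g:(proj(m,gw(g,C))-c).ravel(),G,x_scale=[10,10,.1]);print(c,o.x,o.fun.round(1))
k=blob(im,(12,120,60),(30,255,255),(315,118,338,142));print('pin',k)
pin=backproj(m,k[0],48);print('pin',pin,'rel',(Ro.from_euler('z',-o.x[2]).apply([*(pin-o.x[:2]),0])))
w=blob(im,(0,0,150),(180,70,255),(285,85,365,172))[1];print('seat',w,backproj(m,np.array([w[0]+w[2]/2-.5,w[1]+w[3]/2-.5]),40))
bot.move_ptp([618,-243,180],[np.pi,0,G[2]+np.pi/2]);bot.dwell(.2);st()
m=imaging.camera_model('wrist');im=imaging.capture('wrist');cv2.imwrite('pics/w3.png',im)
kn=blob(im,(100,120,40),(130,255,255),(200,40,450,290));d=blob(im,(0,0,120),(180,70,255),(200,40,450,290))
x,y,ww,h,_=d[1];print(kn,d[1]);print('knob',backproj(m,kn[0],40),'disc',backproj(m,np.array([x+ww/2-.5,y+h/2-.5]),15))
E
```

```text
[[242.86688   17.957848]
 [403.29053   18.04462 ]
 [393.5969   226.71748 ]
 [255.52325  228.85294 ]] [5.03706099e+02 1.56814100e+02 1.43276620e-01] [-2.5 -0.9  2.5 -2.   2.1  2.9 -2.2  1.5]
pin (array([326.24183007, 129.30718954]), array([320, 123,  14,  14, 153], dtype=int32))
pin [505.379922  158.0016103] rel [1.82623285 0.93634203 0.        ]
seat [ 290   91   74   76 4180] [505.49040571 158.74461081]
 12.29 [ 618.2 -241.5  180.3] F [ 0.   0.  -0.2] g 0.0 0.698
(array([325.46742503, 137.35470527]), array([309, 120,  34,  36, 967], dtype=int32)) [ 275   84  102  104 6204]
knob [ 607.38780046 -173.23504743] disc [ 607.20968217 -171.86333508]
```

View pics/w3.png

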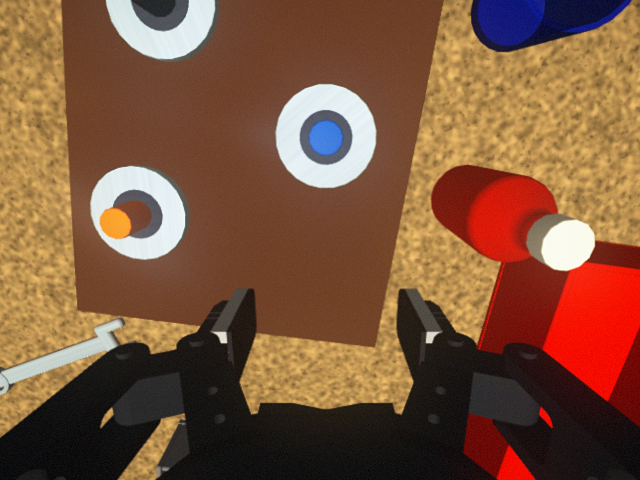

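Blue wheel is at (325,137). The tumbler and bottle are well clear of the fingers. Grasping it now.

```bash
python3 - <<'E'
from h import *
W=np.array([607.2,-172.3]);o=[np.pi,0,G[2]+np.pi/2]
bot.grip(.6)
bot.move_ptp([*W,75],o)
bot.movel([*W,21],max_speed=80);s=st('down')
bot.grip(0,90);st('gripped')
bot.movel([*W,140]);st('lifted')
P=np.array([505.4,158.2])
bot.move_ptp([*P,140],o);st('over')
bot.movel([*P,76]);bot.dwell(.2);st('above')
m=imaging.camera_model('wrist');cv2.imwrite('pics/w4.png',imaging.capture('wrist'))
cv2.imwrite('pics/s4.png',cv2.resize(imaging.capture('side')[200:470,180:440],None,fx=2,fy=2))
E
```

```text
down 13.99 [ 607.4 -172.4   21.1] F [ 0.4 -0.2  0.4] g 0.0 0.599
gripped 14.35 [ 608.  -172.5   22.1] F [-0.1  0.6  4.8] g 88.0 0.274
lifted 15.29 [ 606.2 -172.   138.6] F [ 0.7  0.2 -3.1] g 88.4 0.276
over 16.59 [506.3 157.4 140.1] F [ 0.2 -0.5 -3.1] g 88.4 0.279
above 17.37 [506.5 158.3  77.2] F [ 1.4 -0.  -2.5] g 88.4 0.28
```

View pics/s4.png

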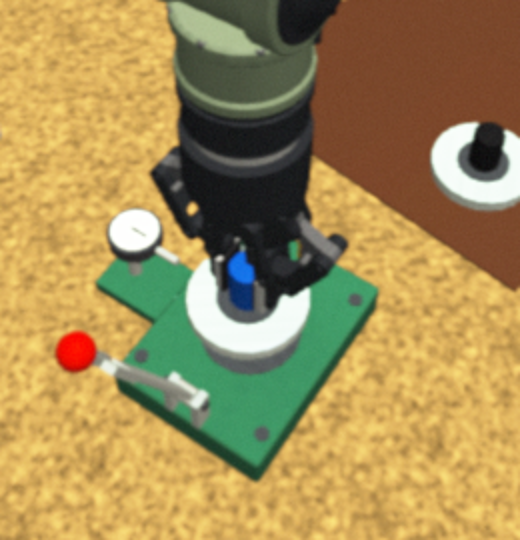

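The hasp is back past upright (ball at (76,350) in the crop), and the wheel is held flat above the gauge. Now lower it until it touches.

```bash
python3 - <<'E'
from h import *
P=np.array([505.4,158.2])
hit=bot.movel([*P,57],max_speed=25,threshold=5);s=st(hit)
E
```

```text
True 18.19 [505.2 158.2  57.1] F [0.3 0.4 2.2] g 88.6 0.281
```

It dropped straight onto the pin: the TCP is at 57, where the tip would have stopped it at 67. Now press to the stop.

```bash
python3 - <<'E'
from h import *
P=np.array([505.4,158.2])
for z in (54,52,50,49,48,47,46,45,44,43,42,41,40):
    bot.movel([*P,z],max_speed=20);s=st(z)
    if s['contact_force'][2]>22: break
bot.dwell(.5);s=st('hold');print(s['orientation'],s['wrist_torque'])
cv2.imwrite('pics/s5.png',cv2.resize(imaging.capture('side')[200:470,180:440],None,fx=2,fy=2))
E
```

```text
54 18.48 [505.2 158.2  54.1] F [-1.6 -0.8  4.8] g 88.9 0.279
52 18.73 [505.2 158.2  52.2] F [-2.4 -0.8  7.8] g 89.1 0.274
50 18.98 [505.2 158.2  51. ] F [-5.7  0.1 13.7] g 90.4 0.277
49 19.23 [505.3 158.2  50.9] F [-7.4 -1.5 22.4] g 91.5 0.28
hold 19.73 [505.3 158.2  51. ] F [-6.9 -1.8 21.7] g 91.5 0.279
[-3.13889579e+00 -3.19403650e-05  1.70605209e+00] [-0.25328254  1.37994279  0.02889528]
```

View pics/s5.png

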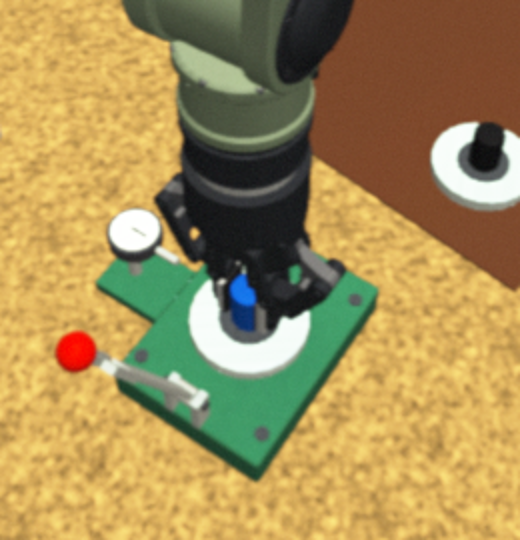

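The TCP stopped hard at z = 51 with 22 N on it. With the 19 mm offset from grasping, that puts the wheel's underside at about 32 mm, which is the stop. The picture shows it flat, with the hasp still back.

```bash
python3 -c "
from bench import bot
print(bot.sign_off())"
```

```text
the job is handed in; nothing more can be done
None
```

The job is handed in, with no verdict returned: hasp swung back past upright, blue wheel on the pin and held flat at its stop with about 22 N, with no contact with the other wheels, tumbler or bottle, at about 20 s of the 61 s allowed.

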